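# Zero the dosing scale and open the safety-capped descaler

## Task

Get ready to weigh out a dose of descaler: first turn the tare knob on the scale until its pointer stands on the long zero mark, and let go of it. Then open the bottle in the holder: press its safety cap down, twist it counterclockwise while pressed until it comes free, and lift it straight up. Finish while still holding the cap in the gripper, upright and still, about 5 cm clear above the open neck, and leave the cup on the scale and everything else standing about where it is.

Things in the scene. Friction and masses are not known exactly. Their poses are not given: they have to be found in the camera images.
- bottle: White plastic descaler bottle, 86 mm in diameter, wedged in a grey round holder (125 x 125 mm foot plate, 96 mm collar) screwed to the worktop: it cannot move. Origin: centre of the foot plate's underside, on the worktop; z up along the bottle's axis. May stand left or right.
- neck (a point): Top of the bottle's neck, on its axis, 170 mm above the worktop; hidden in the cap while closed. A small white spring-loaded seat stands up to 8 mm higher. The shoulder below the cap narrows to 36 mm in diameter at 131 mm height. Three lugs, up to 159 mm high, hold the cap.
- cap: Loose grey ribbed push-and-turn cap, 52 mm in diameter, 30 mm high, 30 g; origin: centre of the skirt's lower edge; z up; a flat white bar on its top points along +x. Locked at the start: origin 150 mm above the bottle's, x axes parallel within 2 degrees. Cannot turn or lift until pressed down over 4 mm (bottoms at 6.5 mm; spring 4 N at rest, 11 N at the bottom).
- cap_grip (a point): On the cap's axis, 16 mm above its lower edge: a good height for the TCP. Grip the skirt from any side. Kept pressed, the cap turns counterclockwise seen from above (clockwise is blocked); from 46 to 76 degrees past the locked position it is free to lift straight up, without turning further; at 76 degrees it meets a stop.
- scale: White dosing scale, 205 x 150 mm, top at 42 mm, screwed down. Origin: on the worktop under the axis of the tare knob; the housing runs from -58 mm (front, towards the robot) to +148 mm along its x; at x = +98 mm a steel weighing pan (94 mm in diameter, top at 53 mm). It may stand left or right.
- tare (a joint): Angle of the black tare knob on the scale (rad): 0 when the pointer stands on the long zero mark, growing counterclockwise seen from above. Turns from -1.6 to 1.7, starts between 0.5 and 1.3, stays where it is left (friction 0.05 N m).
- tare_grip (a point): On the axis of the tare knob, 62 mm above the worktop, the height to grip (TCP). The knob is round, 46 mm in diameter, from 43 to 69 mm high; the scale's top lies at 42 mm.
- tare_pointer (a point): Outer end of the white raised pointer bar on the knob's top, 22 mm from the knob's axis.
- zero_mark (a point): Middle of the long black zero mark on the metal dial plate (the other marks are short), 40 mm from the knob's axis towards the scale's +y (left seen from the robot). The zero position of the pointer is over it.
- dose_cup: White open plastic cup, 54 mm across, 45 mm high, standing on the scale's pan; origin under its centre. Leave it.
- scoop: Steel spoon, 150 mm, lying on the worktop in front between scale and bottle. Leave it.
- detergent: White bottle, 64 mm across, 170 mm high, at the right side. Leave it.
- spray_can: Metal can, 52 mm across, 150 mm high, at the back. Leave it.
- tape: Grey roll, 96 mm across, 25 mm high, at the left side. Leave it.
- bulb_box: Cardboard box, 60 x 60 x 100 mm, at the back. Leave it.
- screw_jar: Glass jar, 60 mm across, 70 mm high, at the left side. Leave it.
- torch: Dark torch, 140 mm long, lying at the right side. Leave it.

How it is judged:
By the outcome, as a careful person would: the job done as asked, in the order asked, and still so for the second after the job is handed in, while the arm keeps its last pose, push and grip.
It also fails if it takes over 54 s, if anything falls off the work surface, if the arm or the gripper's body presses on something with over 40 N, if the wrist force passes 120 N, or if a joint passes its speed limit or range.

## Robot

A 6-joint arm with a two-finger parallel gripper is mounted at the origin on the work surface. World frame = base frame: x ahead of the robot, y to its left, z up, the work surface at z = 0. Lengths are in mm, angles in rad, forces in N, time in s.
With the tool pointing down it reaches from about 275 to 1000 mm from the base axis. Payload 8.4 kg.
Tool frame: the origin (TCP) lies between the finger pads, 19 mm behind the fingertips; this is the grasp point; z points along the fingers, y is the direction in which the jaws open and shut (so a half turn about z gives the same grasp; the last joint's range is limited). The gripper opens to 85 mm and grips with 20 to 120 N. Pads are 22 mm wide; open, the fingers measure 114 mm over their backs; the gripper's body (76 mm by 85 mm) begins 54 mm behind the grasp point. The pads swing forward as they close: fully open they stand 13 mm farther back than shut.
Start: joints at [-1.113, 0.353, 1.633, -0, 1.155, -0.002], TCP at [277.355, -560.091, 249.981] pointing down, gripper open.
Joint ranges: [-2.63, 2.63], [-0.92, 2.1], [0.06, 2.66], [-1.3, 4.44], [0, 2.69], [-3.02, 3.02]. Speed limits (rad/s): [2.22, 2.22, 2.79, 3.14, 3.14, 3.14].

## Interface

Orientations are given as [roll, pitch, yaw] about the fixed x, y, z axes, in that order (R = Rz(yaw) Ry(pitch) Rx(roll)).
In Python, from rig import r, vision gives the robot as it stands.
- The arm moves only by the tool move_arm, never from a script. Its argument "series" is text: rows parted by semicolons, each of 7 numbers parted by spaces: the closure, from -1 (fully open) to 1 (shut), then the shift along the tool's x, y, z in units of 40 mm (1.0 is 40 mm), then the turn, a rotation vector about the tool's x, y, z in degrees. In form: grip tx ty tz ax ay az; .... A call has 1 to 20 rows; each row shifts and turns the pose as measured when the row begins, along the tool's axes as they then stand; what a row does not reach is not made up. A row lasts 1/8 s, in which the tool goes at most 62.5 mm and 10.7 degrees, less where a joint would pass 70% of its speed; a pose out of reach is approached as far as the arm can. A call is refused whole if a number of a shift passes 1 or a number of a turn 10.7, either way. A call with a gripper value outside its range is refused whole. The fingers move at their own pace and stop on an object; "grip_force" is the grip in N (left out, the last holds). Time passes only in rows, so rows that do not move let the fingers close. It gives the time, the measured TCP pose, the force and the opening at its end, in the units of the state.
- r.sense(): the state, without advancing time (a new reading comes with each control period).
- vision.grab_frame(name): name is "side" or "top" or "wrist"; returns the picture (400x640x3 uint8, red, green, blue); there is no depth.
- vision.camera_params(name): a dict with "fx", "fy", "cx", "cy" (pixels), "k1" (the pictures are not rectified: a ray, as slopes to the right and down, at radius r is drawn at 1 + k1 r^2 times it, then the intrinsics apply), "position" and "rotation" of the camera in the world. Camera axes: x right, y up, looking along -z (the intrinsics and any distortion apply to the point x, -y, -z); pixel columns grow to the right and rows downward; lengths in mm; the calibration is good to about 2 mm. A picture is of the moment at which its call begins: read the wrist's pose just before it. camera_params takes no time and is no camera call; for the wrist camera it gives the pose at the moment of the call.
- r.sign_off(): hands the job in, once; it reports no verdict.
The state is a dict: "clock": time; "qpos": joint angles; "qvel": joint speeds; "joint_efforts": joint torques, N m; "eef_pos": TCP position; "tcp_rot": TCP orientation; "contact_force": force on the tool from outside, world axes, zero at the start; "wrist_torque": the same for the moment, N m; "opening": opening from 0.0 (shut) to 1.0 (fully open).
Only numpy, scipy, OpenCV 4.12 (cv2) and the standard library are available. Lean on these libraries where they do the work, as an engineer would, in place of code of your own. Each camera call takes 0.05 s, during which the arm holds its last target. There are 200 camera calls.

## Working session

There is one attempt and no reset: what is moved stays moved. The work goes in short steps, Python scripts to look and compute and a tool call to move; the robot and the scene stay as the last step left them, time stands still between calls to the robot, and variables do not carry over. Pictures are saved under pics/ and viewed, about 8 in all and at most 12, crops included, and the job is handed in when it is done.

Besides the shell and the picture viewer there is one more tool, called after "Request:" by a JSON object that holds its "name" and its "arguments". move_arm: Moves the arm, as the interface text tells. Its arguments: {"type":"object","properties":{"series":{"type":"string"},"grip_force":{"type":"number"}},"required":["series"]}

```bash
mkdir -p pics; ls; python3 - <<'E'
from rig import r, vision
import cv2
print(r.sense())
for n in ["top","side"]:
    print(n,vision.camera_params(n))
    cv2.imwrite(f"pics/{n}0.png",vision.grab_frame(n)[:,:,::-1])
E
```

```text
pics
{'clock': 0.0, 'qpos': array([-1.11342763e+00,  3.53654000e-01,  1.63414943e+00, -1.37469685e-05,
        1.15519393e+00, -2.40780463e-03]), 'qvel': array([ 0.00073292,  0.00126257, -0.00091003,  0.00081482, -0.00173053,
        0.00026029]), 'joint_efforts': array([-5.44982875e-03, -6.05265999e+01, -3.42072773e+01, -4.33687583e-04,
        9.29546775e-03, -1.00347532e-05]), 'eef_pos': array([ 277.13241   , -559.68844237,  249.25146081]), 'tcp_rot': array([-3.14018791e+00,  9.18661722e-06,  4.59782064e-01]), 'contact_force': array([ 0.44609551, -0.08799968,  0.21893908]), 'wrist_torque': array([-0.10297063, -0.00250006,  0.03745262]), 'opening': 1.000686839898042}
top {'fx': 413.5246486472229, 'fy': 413.5246486472229, 'cx': 322.23702570921455, 'cy': 197.72137359249967, 'k1': -0.03210300248129161, 'position': array([ 494.2775383 ,  -13.05339127, 1494.04577999]), 'rotation': array([ 0.09342393,  0.01264238, -1.54983921])}
side {'fx': 451.9583551660541, 'fy': 451.9583551660541, 'cx': 315.18941599745517, 'cy': 195.44272087226915, 'k1': 0.020901908134964172, 'position': array([ 222.70696894,  794.49485072, 1170.48845922]), 'rotation': array([ 0.69470077, -0.0111532 , -2.68813765])}
```

View pics/top0.png

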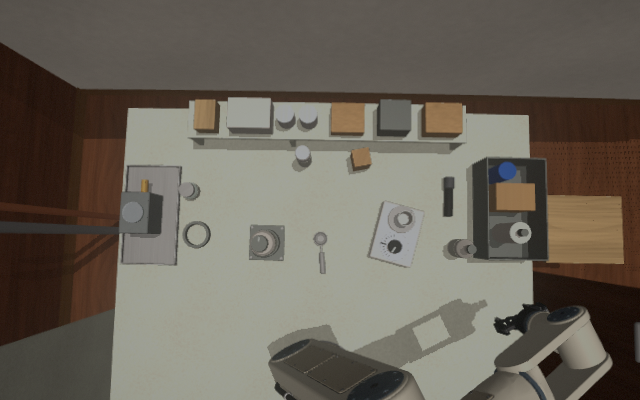

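View pics/side0.png

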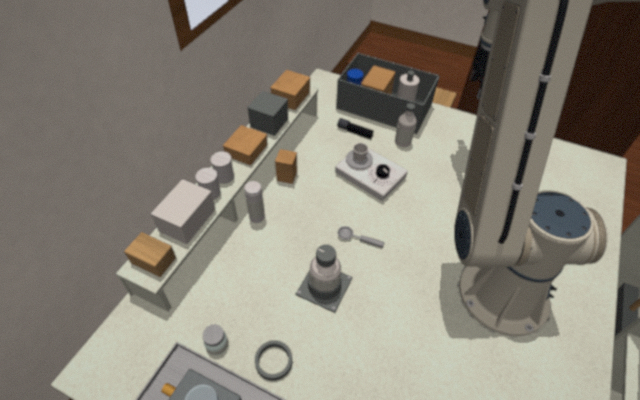

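The top view shows the scale's knob at about (394,247) and the bottle's cap at about (265,241); the scoop is at (321,250), and the detergent and torch are right of the scale. In the side view the knob is at (383,171) and the cap at (326,256). I'll enlarge both.

```bash
cat > h.py <<'E'
import numpy as np, cv2
from scipy.spatial.transform import Rotation as Ro
def _k(p): return np.array([[p['fx'],0,p['cx']],[0,p['fy'],p['cy']],[0,0,1.]]), np.array([p['k1'],0,0,0])
def ray(p,uv):
    K,d=_k(p)
    u=cv2.undistortPoints(np.array([[uv]],float),K,d)[0,0]
    return Ro.from_euler('xyz',p['rotation']).apply([u[0],-u[1],-1])
def at_z(p,uv,z):
    v=ray(p,uv); c=np.array(p['position']); return c+v*(z-c[2])/v[2]
def proj(p,X):
    K,d=_k(p)
    q=Ro.from_euler('xyz',p['rotation']).inv().apply(np.atleast_2d(X)-p['position'])*[1,-1,-1]
    return cv2.projectPoints(q,np.zeros(3),np.zeros(3),K,d)[0][:,0]
E
python3 - <<'E'
import cv2,numpy as np
from rig import vision
from h import *
t=cv2.imread('pics/top0.png'); s=cv2.imread('pics/side0.png')
f=lambda im,x,y,w,h:cv2.resize(im[y:y+h,x:x+w],None,fx=5,fy=5,interpolation=cv2.INTER_CUBIC)
a=np.hstack([f(t,235,210,70,60),f(t,362,195,70,60)[:, :350]])
b=np.hstack([f(s,290,235,70,60),f(s,335,135,70,60)])
cv2.imwrite('pics/c1.png',np.vstack([a,b]))
p=vision.camera_params('top');q=vision.camera_params('side')
print(at_z(p,(394,247),69),at_z(q,(383,171),69)); print(at_z(p,(265,241),180),at_z(q,(326,251),180))
E
```

```text
[ 462.99273843 -241.23536172   69.        ] [ 458.19275834 -231.95562868   69.        ]
[475.70889348 184.63632445 180.        ] [467.34096047 203.41608397 180.        ]
```

View pics/c1.png

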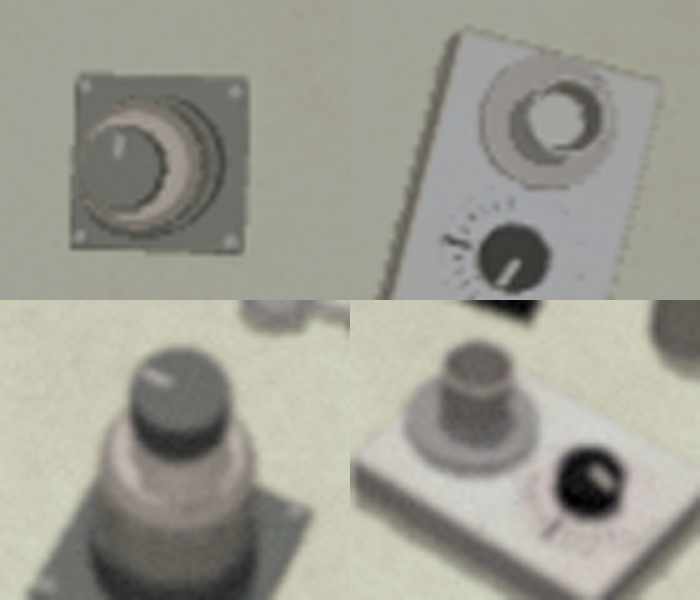

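```bash
python3 - <<'E'
from rig import vision
from h import *
p=vision.camera_params('top');q=vision.camera_params('side')
print(at_z(p,(394.2,246.1),69),at_z(q,(382.6,171),69)); print(at_z(p,(260.2,243),180),at_z(q,(325.6,252.6),180))
# foot plate corners: from top crop
c=[(80,75),(247,78),(243,253),(70,247)]
print(np.mean([at_z(p,(235+x/5-.4,210+y/5-.4),5) for x,y in c],0))
E
```

```text
[ 466.0678727  -241.90065077   69.        ] [ 459.38527    -231.35980364   69.        ]
[469.06706903 199.68270685 180.        ] [466.19869687 208.2889147  180.        ]
[469.10179213 205.13547128   5.        ]
```

Request:
{"name": "move_arm", "arguments": {"series": "-1 0.97 -0.65 0 0 0 0; -1 0.97 -0.65 0 0 0 0; -1 0.97 -0.65 0 0 0 0; -1 0.97 -0.65 0 0 0 0; -1 0.97 -0.65 0 0 0 0; -1 0.97 -0.65 0 0 0 0; -1 0.97 -0.65 0 0 0 0; -1 0.97 -0.65 0 0 0 0; -1 0 0 0 0 0 0"}}

```text
clock: 1.23
eef_pos: [467.1, -225.4, 246.9]
tcp_rot: [-3.137, 0.001, 0.457]
contact_force: [-0.1, -0.7, 0.1]
opening: 0.998
```

```bash
python3 - <<'E'
from rig import r,vision
from h import *
s=r.sense();print(s['clock'],s['eef_pos'],s['tcp_rot'],s['qpos'])
p=vision.camera_params('wrist');print(p)
im=vision.grab_frame('wrist');cv2.imwrite('pics/w1.png',im[:,:,::-1])
print(proj(p,[[463,-237,69]]))
E
```

```text
1.225 [ 467.11529134 -225.37014689  246.89581004] [-3.13683882e+00  9.67804499e-04  4.57467788e-01] [-0.4537615   0.19300692  1.85903639  0.002418    1.09390034  0.65845474]
{'fx': 339.6384301950853, 'fy': 339.6384301950853, 'cx': 318.2266396412885, 'cy': 205.26271619131168, 'k1': -0.057346755951474065, 'position': array([ 542.80688873, -187.70743044,  370.69474053]), 'rotation': array([-0.3311891 ,  0.00527614, -1.11389566])}
[[329.65344467 194.72706884]]
```

View pics/w1.png

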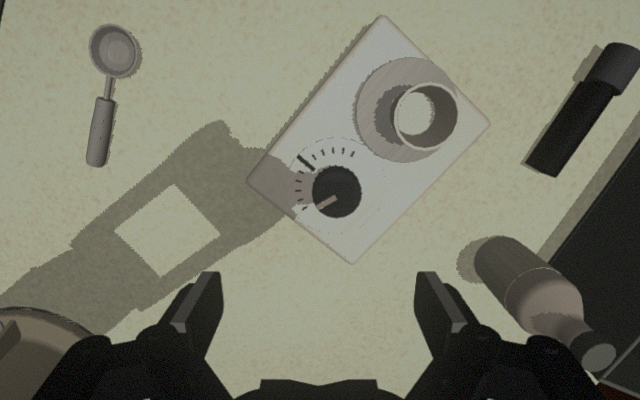

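The wrist view shows the knob at about (336,191), its pointer's outer end near (317,208) and the long zero mark near (305,163). I'll enlarge it to read these more exactly.

```bash
python3 - <<'E'
import cv2
t=cv2.imread('pics/w1.png')
cv2.imwrite('pics/w1c.png',cv2.resize(t[130:240,265:395],None,fx=5,fy=5,interpolation=cv2.INTER_CUBIC))
E
```

```text
(no output)
```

View pics/w1c.png

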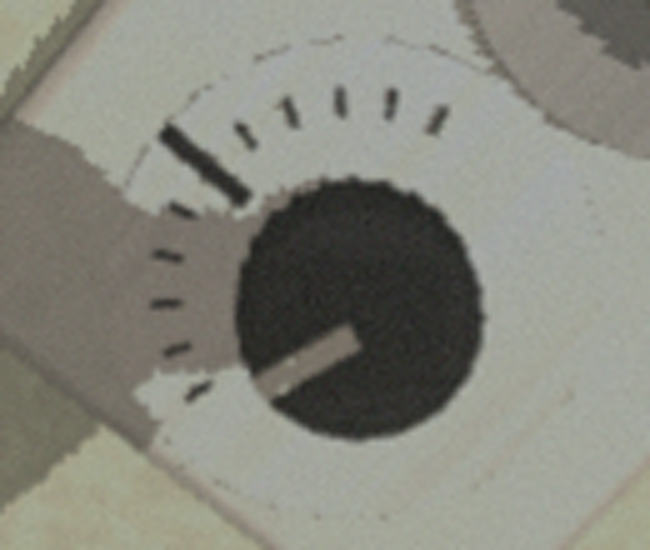

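Enlarged: knob centre at (361,310), pointer tip at (264,385), zero mark from (166,130) to (247,200).

```bash
cat >> h.py <<'E'
def totool(s,X):
    "offset from TCP to X in tool axes, units of 40 mm"
    return Ro.from_euler('xyz',s['tcp_rot']).inv().apply(np.array(X)-s['eef_pos'])/40
E
python3 - <<'E'
from rig import r,vision
from h import *
s=r.sense();p=vision.camera_params('wrist')
P=lambda x,y,z:at_z(p,(265+x/5-.4,130+y/5-.4),z)
c=P(361,310,69);t=P(264,385,70.5);m=P(206,165,43.5);m1=P(166,130,43.5);m2=P(247,200,43.5)
an=lambda v:np.degrees(np.arctan2(v[1],v[0]))
print(c,t,m,np.linalg.norm((t-c)[:2]),np.linalg.norm((m-c)[:2]))
print('pointer',an(t-c),'mark',an(m-c),'markdir',an(m1-m2))
print(totool(s,[c[0],c[1],63.5]))
E
```

```text
[ 467.92628763 -242.78491528   69.        ] [ 447.23804391 -232.91810223   70.5       ] [ 474.58451424 -206.67630846   43.5       ] 22.920676869281323 36.71734559772111
pointer 154.502195365177 mark 79.55233292142019 markdir 74.61056433598546
[-0.1401248   0.4015527   4.58232708]
```

```bash
python3 - <<'E'
from rig import r,vision
from h import *
from scipy.optimize import least_squares
s=r.sense();p=vision.camera_params('wrist')
C=lambda X:(proj(p,X)-[265-.4,130-.4])*5
a=np.linspace(0,2*np.pi,181)
def model(v):
    x,y,m,q=v; o=np.array([x,y,0])
    d=lambda t,R,z:o+[R*np.cos(t),R*np.sin(t),z]
    S=C([d(t,23,z) for z in(44,69) for t in a])
    M=C([d(m,R,43.5) for R in(40,30)]); 
    u=(M[0]-M[1])/np.linalg.norm(M[0]-M[1])
    T=C([d(q,22,70.5)])[0]; I=C([d(q,3,70.5)])[0]; w=(T-I)/np.linalg.norm(T-I)
    return np.r_[S[:,0].min()-238,S[:,0].max()-484,S[:,1].min()-180,S[:,1].max()-438, M[0]-[206,165],
      50*(np.cross(u,np.array([-81,-70])/107)), T-[264,385], 40*np.cross(w,np.array([-88,50])/101.2)]
f=least_squares(model,[466,-243,1.3,2.6])
x,y,m,q=f.x
print(x,y,'mark',np.degrees(m),'ptr',np.degrees(q),'delta',np.degrees(q-m));print(f.fun.round(1))
print(totool(s,[x,y,64]))
E
```

```text
465.1632283127781 -244.73082588297723 mark 75.99425825252384 ptr 146.75015303835684 delta 70.75589478583302
[ 1.8  3.3 -3.1  4.7 -2.9 -2.9  1.2 -2.3  1.6 -0.3]
[-0.22359591  0.41468598  4.56989698]<stdin>:15: DeprecationWarning: Arrays of 2-dimensional vectors are deprecated. Use arrays of 3-dimensional vectors instead. (deprecated in NumPy 2.0)
```

Request:
{"name": "move_arm", "arguments": {"series": "-1 -0.22 0.41 0 0 0 0; -1 0 0 0.9 0 0 0; -1 0 0 0.9 0 0 0; -1 0 0 0.9 0 0 0; -1 0 0 0.9 0 0 0; -1 0 0 0 0 0 0"}}

```text
clock: 2.02
eef_pos: [462.8, -258.1, 99.6]
tcp_rot: [3.141, 0.002, 0.449]
contact_force: [-1.2, -0.2, 0.3]
opening: 1.005
```

```bash
python3 - <<'E'
from rig import r
from h import *
s=r.sense();print(s['eef_pos'],s['tcp_rot'],totool(s,[465.2,-244.7,64]))
E
```

```text
[ 462.84632539 -258.10252926   99.56579746] [3.14137843e+00 1.62397558e-03 4.48799450e-01] [ 0.199837   -0.27654131  0.88876236]
```

Request:
{"name": "move_arm", "arguments": {"series": "-1 0.2 -0.27 0 0 0 0.5; -1 0 0 0 0 0 0; -1 0 0 0 0 0 0"}}

```text
clock: 2.4
eef_pos: [466.8, -246.8, 102.9]
tcp_rot: [3.138, -0.001, 0.437]
contact_force: [-0.6, 0.2, -0.1]
opening: 0.997
```

```bash
python3 - <<'E'
from rig import r
from h import *
s=r.sense();print(s['eef_pos'],s['tcp_rot'],totool(s,[465.2,-244.7,64]))
E
```

```text
[ 466.83686127 -246.80977457  102.86306336] [ 3.13759210e+00 -9.60254317e-04  4.37379447e-01] [-0.01566155 -0.06899852  0.97129373]
```

Request:
{"name": "move_arm", "arguments": {"series": "-1 -0.02 -0.06 0.5 0 0 0; -1 0 0 0.3 0 0 0; -1 0 0 0 0 0 0; -1 0 0 0 0 0 0"}}

```text
clock: 2.9
eef_pos: [467.5, -245.9, 73.1]
tcp_rot: [3.133, -0.004, 0.439]
contact_force: [-0.3, -0.0, -0.0]
opening: 0.999
```

```bash
python3 - <<'E'
from rig import r
from h import *
for i in range(3):
  s=r.sense();print(s['eef_pos'],s['tcp_rot'],totool(s,[465.2,-244.7,64]))
E
```

```text
[ 467.5354801  -245.93711893   73.11493485] [ 3.13305894 -0.00430784  0.4386968 ] [-0.04070241 -0.05474093  0.22724128]
[ 467.5354801  -245.93711893   73.11493485] [ 3.13305894 -0.00430784  0.4386968 ] [-0.04070241 -0.05474093  0.22724128]
[ 467.5354801  -245.93711893   73.11493485] [ 3.13305894 -0.00430784  0.4386968 ] [-0.04070241 -0.05474093  0.22724128]
```

Request:
{"name": "move_arm", "arguments": {"series": "-1 -0.04 -0.05 0.2 0.5 -0.2 0; -1 0 0 0 0 0 0; -1 0 0 0 0 0 0"}}

```text
clock: 3.28
eef_pos: [465.6, -245.1, 65.3]
tcp_rot: [3.142, -0.001, 0.439]
contact_force: [0.5, -0.1, 0.1]
opening: 1.001
```

```bash
python3 - <<'E'
from rig import r,vision
from h import *
s=r.sense();print(s['eef_pos'],s['tcp_rot'],totool(s,[465.2,-244.7,64]),s['contact_force'])
im=vision.grab_frame('wrist')[:,:,::-1]; cv2.imwrite('pics/w2.png',im)
E
```

```text
[ 465.58393496 -245.09392412   65.27414755] [ 3.14152610e+00 -1.19230040e-03  4.38686981e-01] [-0.00454449 -0.01299463  0.03184743] [ 0.45165462 -0.06213547  0.06628431]
```

View pics/w2.png

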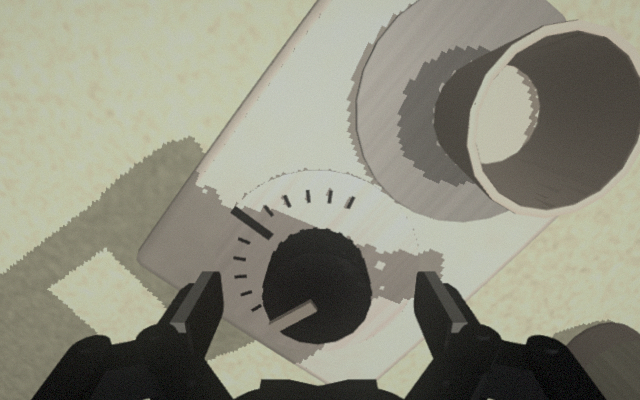

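The view shows the knob centred between the open fingers, at about (317,285), with nothing touching. I'll close on it.

Request:
{"name": "move_arm", "arguments": {"series": "1 0 0 0 0 0 0; 1 0 0 0 0 0 0; 1 0 0 0 0 0 0; 1 0 0 0 0 0 0; 1 0 0 0 0 0 0; 1 0 0 0 0 0 0", "grip_force": 30}}

```text
clock: 4.08
eef_pos: [465.3, -244.6, 65.6]
tcp_rot: [-3.141, -0.001, 0.439]
contact_force: [0.3, 0.9, 1.3]
opening: 0.529
```

Request:
{"name": "move_arm", "arguments": {"series": "1 0 0 0 0 0 9; 1 0 0 0 0 0 9; 1 0 0 0 0 0 9; 1 0 0 0 0 0 9; 1 0 0 0 0 0 9; 1 0 0 0 0 0 9; 1 0 0 0 0 0 0; 1 0 0 0 0 0 0"}}

```text
clock: 5.08
eef_pos: [465.3, -244.5, 65.6]
tcp_rot: [-3.14, 0.0, -0.528]
contact_force: [-0.4, 1.9, 0.3]
opening: 0.528
```

```bash
python3 - <<'E'
from rig import r,vision
from h import *
s=r.sense();print(np.degrees(.439-s['tcp_rot'][2]),totool(s,[465.2,-244.7,65]),s['contact_force'],s['wrist_torque'])
E
```

```text
55.425575178960344 [0.00068294 0.00458241 0.01567479] [-0.42166154  1.87814952  0.3346103 ] [ 0.11094298  0.07164866 -0.01176825]
```

Turned 55.4°, so about 15.4° remains.

Request:
{"name": "move_arm", "arguments": {"series": "1 0 0 0 0 0 8; 1 0 0 0 0 0 7; 1 0 0 0 0 0 0; 1 0 0 0 0 0 0"}}

```text
clock: 5.58
eef_pos: [465.2, -244.5, 65.6]
tcp_rot: [-3.141, 0.001, -0.784]
contact_force: [0.1, 1.4, 1.8]
opening: 0.526
```

```bash
python3 - <<'E'
from rig import r,vision
from h import *
s=r.sense();print(np.degrees(.439-s['tcp_rot'][2]),totool(s,[465.2,-244.7,65]),s['wrist_torque'])
im=vision.grab_frame('wrist')[:,:,::-1]
cv2.imwrite('pics/w3.png',cv2.resize(im[180:380,200:440],None,fx=3,fy=3,interpolation=cv2.INTER_CUBIC))
E
```

```text
70.08309926985176 [0.00267329 0.00382112 0.01551338] [ 0.07209673  0.10100222 -0.03323588]
```

View pics/w3.png

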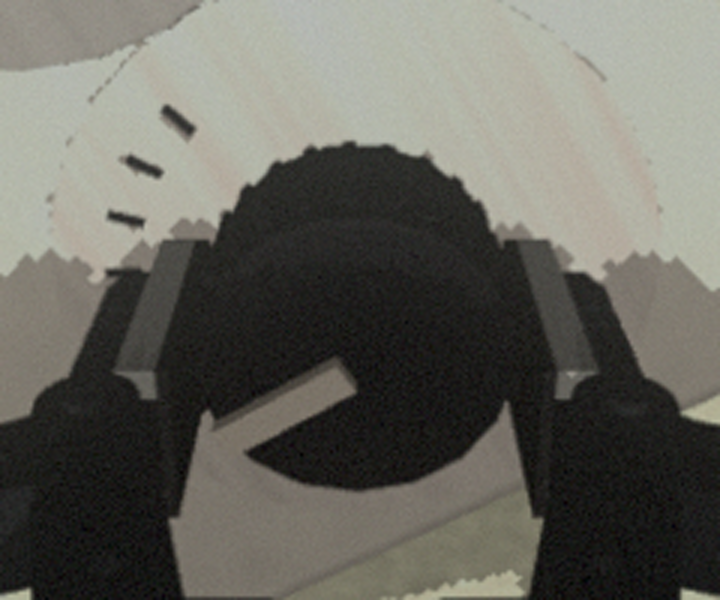

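The pointer turned with the jaws (tip at crop (229,441), inner end at (347,375)). The zero mark is hidden behind the left finger, but short marks show at (178,121), (143,167) and (126,219). I'll work out the angles about the knob's axis.

```bash
python3 - <<'E'
from rig import r,vision
from h import *
p=vision.camera_params('wrist')
P=lambda x,y,z:at_z(p,(200+x/3-.33,180+y/3-.33),z)
c=np.array([465.2,-244.6,0])
an=lambda v:np.degrees(np.arctan2(v[1],v[0]))
t=P(229,441,70.5);i=P(347,375,70.5)
print('tip',an(t-c),np.linalg.norm((t-c)[:2]),'bar',an(t-i),'inner r',np.linalg.norm((i-c)[:2]))
for u in [(178,121),(143,167),(126,219)]:
    m=P(*u,43.5);print(u,an(m-c),np.linalg.norm((m-c)[:2]))
# knob top disc
for z in(69,):print(P(358,355,z))
import cv2
# short marks in w1 need old camera pose
p1=dict(p,position=np.array([542.80688873,-187.70743044,370.69474053]),rotation=np.array([-0.3311891,0.00527614,-1.11389566]))
for u in [(206,165),(246,135),(291,112),(340,102),(392,103),(437,120),(182,210),(167,257),(165,303),(177,350),(199,392)]:
    m=at_z(p1,(265+u[0]/5-.4,130+u[1]/5-.4),43.5);print(u,an(m-c).round(1),np.linalg.norm((m-c)[:2]).round(1))
E
```

```text
tip 78.2103543410184 23.189257001224238 bar 78.68632460375501 inner r 3.0142970776967255
(178, 121) 3.4323453443314826 38.45918157526184
(143, 167) 17.892874217110595 39.0105335322965
(126, 219) 32.13436444237339 39.07459905876459
[ 466.4798631  -244.33686362   69.        ]
(206, 165) 75.6 40.4
(246, 135) 61.5 39.5
(291, 112) 47.2 39.4
(340, 102) 33.0 39.0
(392, 103) 18.2 38.9
(437, 120) 4.2 38.0
(182, 210) 90.2 39.5
(167, 257) 104.9 39.4
(165, 303) 118.8 39.3
(177, 350) 133.8 38.8
(199, 392) 148.6 38.7
```

Zero is at about 75.2° and the pointer at about 78.2°, so I'll turn 3° further clockwise, let go and look.

Request:
{"name": "move_arm", "arguments": {"series": "1 0 0 0 0 0 3; 1 0 0 0 0 0 0; 1 0 0 0 0 0 0"}}

```text
clock: 6.0
eef_pos: [465.2, -244.5, 65.6]
tcp_rot: [-3.141, 0.001, -0.832]
contact_force: [-0.5, 1.7, 0.9]
opening: 0.524
```

```bash
python3 - <<'E'
from rig import r,vision
from h import *
s=r.sense();print(np.degrees(.439-s['tcp_rot'][2]),s['wrist_torque'],s['qpos'])
E
```

```text
72.79860569818179 [ 0.07214462  0.10450372 -0.0245136 ] [-4.87460648e-01  4.55894935e-01  1.98098785e+00  1.71342969e-03
  7.05286626e-01  1.91360646e+00]
```

Request:
{"name": "move_arm", "arguments": {"series": "-1 0 0 0 0 0 0; -1 0 0 0 0 0 0; -1 0 0 0 0 0 0; -1 0 0 0 0 0 0; -1 0 0 0 0 0 0; -1 0 0 -0.5 0 0 0; -1 0 0 -1 0 0 0; -1 0 0 -1 0 0 0; -1 0 0 0 0 0 0; -1 0 0 0 0 0 0"}}

```text
clock: 7.25
eef_pos: [464.8, -244.7, 167.4]
tcp_rot: [-3.141, 0.002, -0.829]
contact_force: [-0.1, -0.5, -0.1]
opening: 1.001
```

```bash
python3 - <<'E'
from rig import r,vision
from h import *
s=r.sense();print(s['eef_pos'],s['tcp_rot'],s['opening'])
p=vision.camera_params('wrist')
u=proj(p,[[465.2,-244.6,69]])[0];print(u)
im=vision.grab_frame('wrist')[:,:,::-1];cv2.imwrite('pics/w4full.png',im)
x,y=int(u[0])-75,int(u[1])-75;print(x,y)
cv2.imwrite('pics/w4.png',cv2.resize(im[y:y+130,x:x+150],None,fx=5,fy=5,interpolation=cv2.INTER_CUBIC)[:600])
E
```

```text
[ 464.75213553 -244.68390938  167.42722309] [-3.14139341e+00  1.80505338e-03 -8.29033609e-01] 1.000618830217674
[319.43842791 213.58831318]
244 138
```

View pics/w4.png

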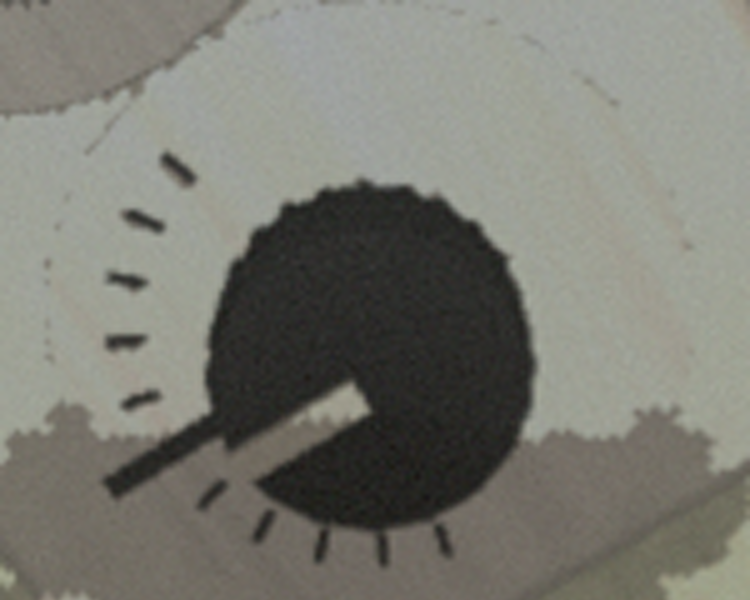

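The pointer (tip (243,465), inner end (361,395)) lies nearly parallel to the zero mark ((110,489) to (212,422)); the sideways offset is from viewing a raised pointer at an angle. Checking it in numbers.

```bash
python3 - <<'E'
from rig import r,vision
from h import *
p=vision.camera_params('wrist')
P=lambda x,y,z:at_z(p,(244+x/5-.4,138+y/5-.4),z)
c=np.array([465.2,-244.6,0])
an=lambda v:np.degrees(np.arctan2(v[1],v[0]))
t=P(243,465,70.5);i=P(361,395,70.5);print('tip',an(t-c),np.linalg.norm((t-c)[:2]),'bar',an(t-i),i)
a=P(110,489,43.5);b=P(212,422,43.5);print('mark dir',an(a-b))
M=[P(*u,43.5) for u in [(178,169),(143,220),(127,281),(125,342),(140,401),(212,495),(263,526),(321,545),(382,548),(444,541)]]
print([an(m-c).round(1) for m in M], np.mean([an(m-c) for m in M]))
cc=cv2.minEnclosingCircle(np.array([m[:2] for m in M],np.float32)); 
A=np.array([[2*m[0],2*m[1],1] for m in M]);x=np.linalg.lstsq(A,[m[0]**2+m[1]**2 for m in M],rcond=None)[0];print('circle centre',x[:2])
o=np.array([*x[:2],0]);print(np.mean([an(m-o) for m in M]), an(t-o))
E
```

```text
tip 74.4891143073155 22.73147936489193 bar 74.83051885136643 [ 466.11294231 -241.75034427   70.5       ]
mark dir 77.11471609740164
[np.float64(3.5), np.float64(17.7), np.float64(32.4), np.float64(46.9), np.float64(61.4), np.float64(89.8), np.float64(104.0), np.float64(118.6), np.float64(133.3), np.float64(148.4)] 75.6011102819484
circle centre [ 465.78529962 -243.49975976]
75.9012786134456 75.20745793960363
```

The pointer is at 74.5–75.2° and the zero mark at 75.6–75.9°, about 1° apart, so the tare is done and the knob released. Next is the bottle.

Request:
{"name": "move_arm", "arguments": {"series": "-1 0 0 -0.6 0 0 -9; -1 0 0 -0.6 0 0 -9; -1 0 0 -0.6 0 0 -9; -1 0 0 -0.6 0 0 -9; -1 0 0 -0.6 0 0 -9; -1 0 0 0 0 0 0; -1 0 0 0 0 0 0"}}

```text
clock: 8.18
eef_pos: [461.8, -243.2, 280.5]
tcp_rot: [-3.133, 0.016, -0.023]
contact_force: [0.2, 0.0, 0.2]
opening: 0.997
```

Request:
{"name": "move_arm", "arguments": {"series": "-1 0 -1 0 0 0 0; -1 0 -1 0 0 0 0; -1 0 -1 0 0 0 0; -1 0 -1 0 0 0 0; -1 0 -1 0 0 0 0; -1 0 -1 0 0 0 0; -1 0 -1 0 0 0 0; -1 0 -1 0 0 0 0; -1 0 -1 0 0 0 0; -1 0 -1 0 0 0 0; -1 0 0 0 0 0 0; -1 0 0 0 0 0 0"}}

```text
clock: 9.68
eef_pos: [469.0, 168.0, 266.0]
tcp_rot: [-3.136, 0.041, -0.055]
contact_force: [1.2, 0.0, 0.1]
opening: 1.003
```

```bash
python3 - <<'E'
from rig import r,vision
from h import *
s=r.sense();print(s['eef_pos'],s['tcp_rot'],s['qpos'])
p=vision.camera_params('wrist')
print(p['position'],p['rotation'],proj(p,[[468,204,180]])[0])
im=vision.grab_frame('wrist')[:,:,::-1];cv2.imwrite('pics/w5.png',im)
E
```

```text
[469.03055557 167.98523413 265.99617973] [-3.13555875  0.04127359 -0.05539777] [0.32724968 0.15682245 1.85858476 0.0228884  1.16232087 1.94409689]
[557.75401303 163.72449819 386.29644838] [-0.37170886  0.00582167 -1.62701456] [267.19972085 221.18538944]
```

View pics/w5.png

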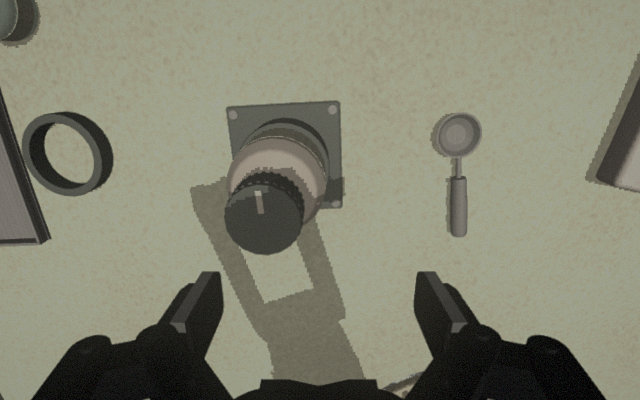

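The wrist view shows the cap's top disc centred at about (264,215), with the bar's outer end at (257,191), and clear space all around. Picture count: 9.

```bash
python3 - <<'E'
from rig import r,vision
from h import *
s=r.sense()
p=vision.camera_params('wrist')
from scipy.optimize import least_squares
a=np.linspace(0,2*np.pi,181)
def f(v):
    S=proj(p,np.c_[v[0]+26*np.cos(a),v[1]+26*np.sin(a),0*a+180]);return [S[:,0].min()-225,S[:,0].max()-303,S[:,1].max()-254]
g=least_squares(f,[468,204]);print(g.x,g.fun)
c=at_z(p,(264,215),180);print(c)
d=at_z(p,(257,191),180.5)-at_z(p,(262,214),180.5);print(np.degrees(np.arctan2(d[1],d[0])))
# bottle plate corners
print(np.mean([at_z(p,u,5) for u in [(227,107),(340,101),(341,207)]],0),at_z(p,(227,107),5),at_z(p,(341,207),5))
print(totool(s,[*g.x,166]))
E
```

```text
[469.2473371  205.92214898] [-0.02315576  0.0229158   0.00231067]
[472.59356002 205.49686178 180.        ]
4.796220500473184
[488.29724718 186.02298067   5.        ] [530.08086564 267.31848126   5.        ] [405.76069057 146.89671508   5.        ]
[ 0.05433174 -0.93499132  2.50757972]
```

Request:
{"name": "move_arm", "arguments": {"series": "-1 0.05 -0.45 0 -0.3 2.4 -3; -1 0 -0.45 0 0 0 0; -1 0 0 0 0 0 0; -1 0 0 0 0 0 0"}}

```text
clock: 10.22
eef_pos: [472.1, 201.4, 265.2]
tcp_rot: [-3.141, 0.001, -0.01]
contact_force: [-0.4, 0.8, -0.0]
opening: 0.998
```

```bash
python3 - <<'E'
from rig import r
from h import *
s=r.sense();print(s['eef_pos'],s['tcp_rot'],totool(s,[468.7,206,166]))
E
```

```text
[472.12175138 201.39388977 265.2043339 ] [-3.14118612e+00  1.12933602e-03 -9.67892812e-03] [-0.08385339 -0.11331111  2.4802509 ]
```

Request:
{"name": "move_arm", "arguments": {"series": "-1 -0.08 -0.11 0 0 0 0; -1 0 0 0 0 0 0; -1 0 0 0.6 0 0 0; -1 0 0 0.6 0 0 0; -1 0 0 0.4 0 0 0; -1 0 0 0 0 0 0; -1 0 0 0 0 0 0"}}

```text
clock: 11.1
eef_pos: [469.7, 205.2, 200.8]
tcp_rot: [-3.141, -0.001, -0.012]
contact_force: [-0.2, 0.4, 0.4]
opening: 0.993
```

```bash
python3 - <<'E'
from rig import r,vision
from h import *
s=r.sense();print(s['eef_pos'],s['tcp_rot'],totool(s,[468.7,206,166]))
p=vision.camera_params('wrist');print(p['position'],p['rotation'])
cv2.imwrite('pics/w6.png',vision.grab_frame('wrist')[:,:,::-1])
E
```

```text
[469.72464426 205.22369915 200.83596199] [-3.14056112e+00 -5.09603678e-04 -1.19368808e-02] [-0.02628975 -0.01820201  0.870905  ]
[553.51955907 205.46041509 324.72599473] [-3.29874934e-01  9.09949455e-04 -1.58329887e+00]
```

View pics/w6.png

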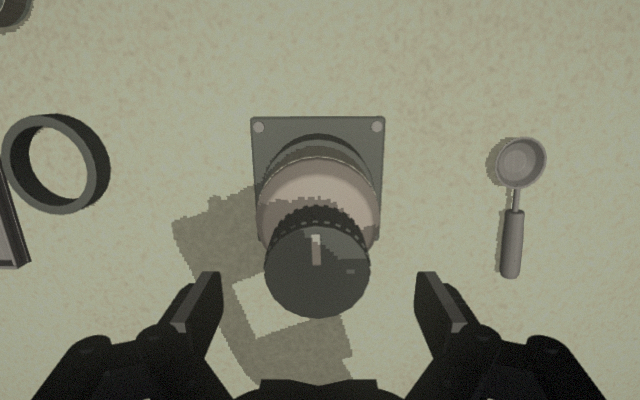

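The cap is centred between the fingers: disc from column 264 to 370, lowest row 318. Picture count: 10.

```bash
python3 - <<'E'
from rig import r,vision
from h import *
s=r.sense()
p=vision.camera_params('wrist')
from scipy.optimize import least_squares
a=np.linspace(0,2*np.pi,181)
def f(v):
    S=proj(p,np.c_[v[0]+26*np.cos(a),v[1]+26*np.sin(a),0*a+180]);return [S[:,0].min()-264,S[:,0].max()-370,S[:,1].max()-318]
g=least_squares(f,[468,204]);print(g.x,g.fun,totool(s,[*g.x,166]))
d=at_z(p,(315,235),180.5)-at_z(p,(317,265),180.5);print(np.degrees(np.arctan2(d[1],d[0])))
E
```

```text
[468.88776071 207.24836124] [-0.59733953  0.59703705  0.08284709] [-0.02144036 -0.0497007   0.87204854]
2.5977898184221426
```

Request:
{"name": "move_arm", "arguments": {"series": "-1 -0.02 -0.04 0.3 0 0 0; -1 0 0 0.35 0 0 0; -1 0 0 0 0 0 0; -1 0 0 0 0 0 0"}}

```text
clock: 11.65
eef_pos: [469.3, 207.2, 173.9]
tcp_rot: [-3.14, -0.002, -0.012]
contact_force: [0.1, 0.9, 0.3]
opening: 1.0
```

```bash
python3 - <<'E'
from rig import r
from h import *
s=r.sense();print(s['eef_pos'],s['tcp_rot'],totool(s,[468.8,206.7,166]))
E
```

```text
[469.32489079 207.21293244 173.86732093] [-3.13995278e+00 -1.87982636e-03 -1.18311261e-02] [-0.01333935  0.01330014  0.19663675]
```

Request:
{"name": "move_arm", "arguments": {"series": "-1 -0.01 0.01 0.17 0 0 0; -1 0 0 0 0 0 0; 1 0 0 0 0 0 0; 1 0 0 0 0 0 0; 1 0 0 0 0 0 0; 1 0 0 0 0 0 0; 1 0 0 0 0 0 0; 1 0 0 0 0 0 0", "grip_force": 60}}

```text
clock: 12.65
eef_pos: [469.1, 206.7, 167.6]
tcp_rot: [-3.14, -0.003, -0.012]
contact_force: [-0.5, -0.1, 2.4]
opening: 0.596
```

Request:
{"name": "move_arm", "arguments": {"series": "1 0 0 0.12 0 0 0; 1 0 0 0 0 0 0; 1 0 0 0 0 0 0"}}

```text
clock: 13.02
eef_pos: [469.3, 206.8, 163.4]
tcp_rot: [-3.14, -0.003, -0.012]
contact_force: [-2.2, -1.8, 6.7]
opening: 0.597
```

Request:
{"name": "move_arm", "arguments": {"series": "1 0 0 0.1 0 0 0; 1 0 0 0 0 0 0; 1 0 0 0 0 0 0"}}

```text
clock: 13.4
eef_pos: [469.3, 206.8, 162.1]
tcp_rot: [-3.14, -0.003, -0.012]
contact_force: [-2.8, -0.5, 8.7]
opening: 0.597
```

Request:
{"name": "move_arm", "arguments": {"series": "1 0 0 0.1 0 0 0; 1 0 0 0.1 0 0 0; 1 0 0 0.05 0 0 0"}}

```text
clock: 13.78
eef_pos: [469.4, 206.8, 161.1]
tcp_rot: [-3.14, -0.004, -0.012]
contact_force: [-6.4, -4.0, 15.2]
opening: 0.594
```

Request:
{"name": "move_arm", "arguments": {"series": "1 0 0 0.06 0 0 -7; 1 0 0 0.06 0 0 -7; 1 0 0 0.06 0 0 -7; 1 0 0 0.05 0 0 0"}}

```text
clock: 14.28
eef_pos: [470.1, 207.0, 161.0]
tcp_rot: [-3.141, -0.008, 0.366]
contact_force: [-8.9, -5.3, 24.9]
opening: 0.598
```

Request:
{"name": "move_arm", "arguments": {"series": "1 -0.02 0 0.02 0 -0.4 -7; 1 -0.02 0 0.03 0 0 -7; 1 0 0 0.03 0 0 -7; 1 0 0 0.03 0 0 0"}}

```text
clock: 14.78
eef_pos: [469.8, 207.3, 161.0]
tcp_rot: [3.141, -0.005, 0.745]
contact_force: [-7.0, -4.0, 21.2]
opening: 0.595
```

Request:
{"name": "move_arm", "arguments": {"series": "1 -0.02 0 0.02 0 0 -7; 1 -0.02 0 0.02 0 0 -7; 1 0 0 0.02 0 0 -4; 1 0 0 0 0 0 0; 1 0 0 0 0 0 0"}}

```text
clock: 15.4
eef_pos: [469.5, 207.3, 161.8]
tcp_rot: [3.138, -0.008, 1.069]
contact_force: [-2.3, -1.0, 7.5]
opening: 0.6
```

```bash
python3 - <<'E'
from rig import r,vision
from h import *
s=r.sense();print(s['eef_pos'],s['tcp_rot'],np.degrees(s['tcp_rot'][2]+.012),s['contact_force'],s['wrist_torque'])
p=vision.camera_params('wrist')
im=vision.grab_frame('wrist')[:,:,::-1];cv2.imwrite('pics/w7.png',im)
E
```

```text
[469.53539789 207.3428992  161.79545742] [ 3.13834114 -0.00765602  1.06932734] 61.95549276448805 [-2.30130808 -0.96070989  7.54240555] [-0.2748887   0.37145308 -0.00267603]
```

View pics/w7.png

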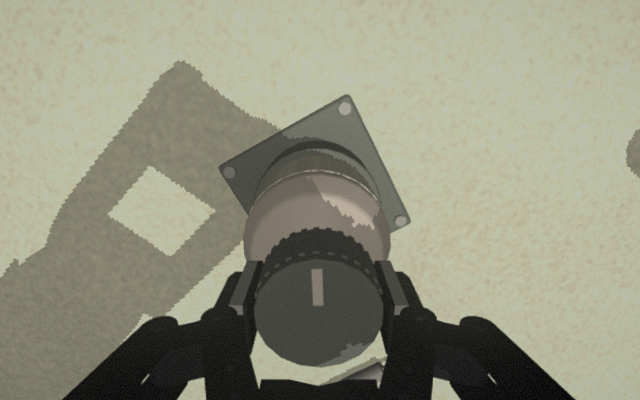

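The bar is still in line with the gripper, so the cap turned about 62° with it without slipping; 46–76° is free. Picture count: 11. Lifting straight up now.

Request:
{"name": "move_arm", "arguments": {"series": "1 0 0 -0.15 0 0 0; 1 0 0 -0.15 0 0 0; 1 0 0 -0.2 0 0 0; 1 0 0 0 0 0 0; 1 0 0 0 0 0 0"}}

```text
clock: 16.08
eef_pos: [469.6, 207.4, 182.5]
tcp_rot: [3.138, -0.008, 1.069]
contact_force: [0.1, -0.1, -1.4]
opening: 0.597
```

Request:
{"name": "move_arm", "arguments": {"series": "1 0 0 -0.3 0 0 0; 1 0 0 -0.4 0 0 0; 1 0 0 -0.4 0.2 -0.4 0; 1 0 0 0 0 0 0; 1 0 0 0 0 0 0; 1 0 0 0 0 0 0"}}

```text
clock: 16.82
eef_pos: [469.3, 207.2, 230.1]
tcp_rot: [3.141, -0.002, 1.069]
contact_force: [0.3, -0.1, -0.4]
opening: 0.599
```

Request:
{"name": "move_arm", "arguments": {"series": "1 0 0 -0.18 0 0 0; 1 0 0 0 0 0 0; 1 0 0 0 0 0 0; 1 0 0 0 0 0 0; 1 0 0 0 0 0 0"}}

```text
clock: 17.45
eef_pos: [468.8, 207.0, 236.8]
tcp_rot: [-3.141, -0.001, 1.069]
contact_force: [-0.5, 0.3, 0.1]
opening: 0.598
```

```bash
python3 - <<'E'
from rig import r,vision
from h import *
s=r.sense();print(s['eef_pos'],s['tcp_rot'],s['opening'],abs(s['qvel']).max())
a=vision.grab_frame('side')[:,:,::-1];t=vision.grab_frame('top')[:,:,::-1]
A=cv2.resize(a[190:300,270:390],None,fx=3,fy=3,interpolation=cv2.INTER_CUBIC)
B=cv2.resize(t[140:280,360:480],(360,420),interpolation=cv2.INTER_CUBIC)
c=np.zeros((420,720,3),np.uint8);c[:330,:360]=A;c[:,360:]=B
cv2.imwrite('pics/f.png',c)
E
```

```text
[468.81368085 206.95711514 236.81432673] [-3.14103021e+00 -7.17370509e-04  1.06918210e+00] 0.5980772769091547 0.0025586198034077165
```

View pics/f.png

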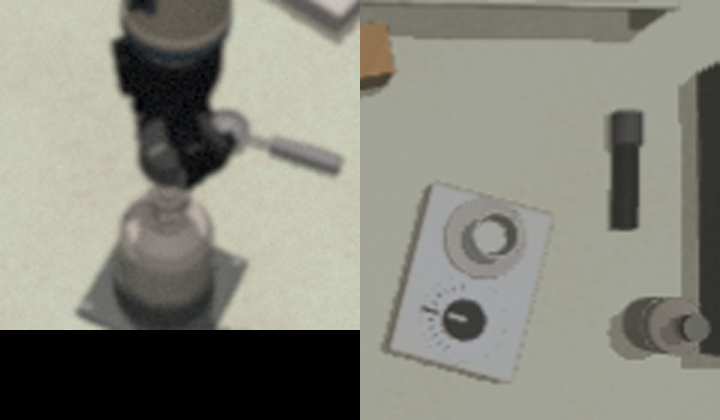

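The picture shows the cap held in the gripper at about (158,160), with the open neck clear below it at (170,195). The pointer is on the long mark at (430,311), and the cup is still on its pan.

```bash
python3 -c "
from rig import r
print(r.sign_off())"
```

```text
the job is handed in; nothing more can be done
None
```

The tare knob is on zero and released, and the bottle is open. The arm is holding the cap upright and still above the neck. I handed the job in at about 17.5 s of the 54 s allowed.

- **Tare:** I turned the knob about 73° clockwise and let go. The close-up taken after release put the pointer at 74.5–75.2° and the zero mark at 75.6–75.9°, so they agree to about 1°. The long mark's own line read 77°, but it is partly hidden and I trusted it less. The final top view also shows the pointer on the long mark.
- **Cap:** I pressed it to the bottom, about 6.5 mm, with at most about 25 N in the readings. I then twisted it 62° counterclockwise without it slipping in the gripper, and it lifted freely.
- **Final pose:** The cap's lower edge is at about 219 mm, roughly 49 mm above the neck. Its tilt is under 0.1° and the gripper opening is steady.
- **Surroundings:** In the last pictures the cup, scoop, torch and detergent stand where they were. The tape, jar, box and spray can were outside those crops, but the arm did not go near them.

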